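Load the flange carrier and hold it up level

ROBOT

A 7-joint arm with a two-finger parallel gripper is mounted at the origin on the work surface. World frame = base frame: x ahead of the robot, y to its left, z up, the work surface at z = 0. Lengths are in m, angles in rad, forces in N, time in s.
With the tool pointing down it reaches from about 0.4 to 0.9 m from the base axis. Payload 5.5 kg.
Tool frame: the origin (TCP) lies midway between the tips of the shut fingers; the grasp point (between the pads) lies 19 mm behind it (manip.grip_depth is the distance from the TCP to the grasp point, in m); z points along the fingers, y is the line along which they close (so a half turn about z gives the same grasp; the last joint's range is limited). The gripper opens to 92 mm and grips with 3 to 60 N. Pads are 19 mm wide; open, the fingers measure 130 mm over their backs; the gripper's body (75 mm by 190 mm) begins 47 mm behind the grasp point.
Start: joints at [-0.871, 0.501, -0.427, 1.55, 0.221, 1.138, -0.21], TCP at [0.275, 0.589, 0.227] pointing down, gripper open.
Joint ranges: [-2.88, 2.88], [-0.31, 2.03], [-1.54, 1.56], [0.2, 2.42], [-1.41, 4.55], [0.19, 2.02], [-2.57, 2.57]. Speed limits (rad/s): [2.57, 2.57, 3.14, 3.14, 3.14, 3.14, 3.14].

INTERFACE

Orientations are given as a unit quaternion [x, y, z, w].
In Python, from bench import manip, effector, viewer gives the robot as it stands. Calls block until the motion is done:
- manip.move_pose(position, orientation): joint-space move of the TCP to a pose.
- manip.servo_line(position, ori=None, vel=0.15): straight line of the TCP; ori=None keeps the orientation; vel is the mean speed in m/s.
- manip.movej(angles): joint-space move.
- effector.open_jaws() and effector.close(f_grip=None): open the fingers fully, or close them until they stop; f_grip is the grip in N (None keeps the last).
- manip.sleep(seconds).
- manip.solve_ik(position, orientation): joint angles nearest the present ones, or None.
- viewer.get_image(name): name is "scene" or "top" or "wrist"; returns the picture (384x512x3 uint8, red, green, blue); there is no depth.
- viewer.get_calibration(name): a dict with "vfov" (degrees; the focal length in pixels is half the picture's height over the tangent of half this angle, whatever the lens; pixels are square), "cx", "cy" (the principal point, pixels), "dist_coeffs" ([k1, k2, p1, p2, k3] as OpenCV has them; the pictures are not rectified), "eye" and "attitude" of the camera in the world. Camera axes: x right, y down, z forward; pixel columns grow to the right and rows downward; lengths in m; the calibration is good to about 2 mm. A picture is of the moment at which its call begins: read the wrist's pose just before it. get_calibration takes no time and is no camera call; for the wrist camera it gives the pose at the moment of the call.
A pose or a line that the arm cannot do raises manip.PlanningError and nothing moves.
- manip.hand_in(): hands the job in; it is judged then, once.
Readings, each from a call of its own:
- manip.current_clock(): time.
- manip.current_q(): joint angles.
- manip.current_joint_velocities(): joint speeds.
- manip.current_tau(): joint torques, N m.
- manip.current_tool_pos(): TCP position.
- manip.current_tcp_rot(): TCP orientation.
- manip.current_force(): force on the tool from outside, world axes, zero at the start.
- manip.current_wrist_torque(): the same for the moment, N m.
- manip.current_finger_gap(): finger opening in m.
- manip.current_gripper_force(): force on a finger pad.
Only numpy, scipy, OpenCV 4.12 (cv2) and the standard library are available. Lean on these libraries where they do the work, as an engineer would, in place of code of your own. Each camera call takes 0.05 s, during which the arm holds its last target. There are 200 camera calls.

TASK

The carrier on the bench has one lugged flange on one of its pins: hang the other lugged flange by its big middle bore on the empty pin, seated flat on the collar, and let go of it. Then take the carrier by its handle, lift it level, without tipping it, to about 10 cm clear of the bench, and finish while still holding it there, steady and level with both flanges on their pins. Leave the round ring, the tin and the screwdriver alone.

Things in the scene. Friction and masses are not known exactly. Their poses are not given: they have to be found in the camera images.
- carrier: Painted sheet-steel parts carrier, loose on the bench at any yaw, about 0.4 kg. Base 110 x 290 x 6 mm, lips to 18 mm high on its long edges. Origin: centre of the base's underside; x across (110 mm), y along, z up. Two upright pins: the empty one at y = +95 mm, the loaded one at y = -95 mm; bail handle across the middle. With both flanges on it balances about the handle.
- free_pin_seat (a point): Point on the carrier: axis of the empty pin at the top of its collar. The collar is 44 mm wide, its top 28 mm above the base's underside; on it stands a round steel pin 20 mm thick and 35 mm high, its last 6 mm coned (top 63 mm above the underside). A seated flange's origin lies here. Axes as the carrier's.
- loaded_pin_seat (a point): The same point on the other, identical pin, which carries a flange at the start. Axes as the carrier's.
- carrier_handle (a point): Centre of the handle's straight rubber-covered bar, 135 mm above the base's underside: 94 mm long along the carrier's x, 14 mm thick along its y (grip it across this), 18 mm high. At its ends two uprights, 24 mm wide along y, 8 mm thick, at x = +-43 mm, run down to the base. Axes as the carrier's.
- loose_flange: Steel two-lug flange flat on the bench, left or right of the carrier: 48 x 48 x 8 mm middle with a 26 mm through bore, at both ends a 30 mm wide, 24 mm long lug with a 10 mm hole; 96 mm long overall, about 0.2 kg. Origin: bore's centre on the underside; x across the 48 mm flat flanks, y along the length through both lugs, z up. The same either way round.
- loaded_flange: A second, identical flange, seated on the carrier's loaded pin from the start; origin and axes alike.
- round_ring: Bystander: plain round steel ring, 60 mm outside, 32 mm bore, 10 mm high, flat on the bench on the other side of the carrier from the loose flange. Origin: centre of the underside.
- tin: Bystander: closed round tin, 93 mm wide, 63 mm high, beyond the work on the left. Origin: centre of the underside.
- screwdriver: Bystander: screwdriver 160 mm long, lying beyond the work on the right. Its axis is its x, handle towards -x.
Things that resemble listed ones, but are neither listed nor needed, are in the scene too. Leave any brown, orange or turquoise look-alike of the loaded_flange alone.

How it is judged:
By the outcome, as a careful person would: the job done as asked, in the order asked, and still so for the second after the job is handed in, while the arm keeps its last pose, push and grip.
It also fails if it takes over 67 s, if anything falls off the work surface, if the arm or the gripper's body presses on something with over 40 N, if the wrist force passes 120 N, or if a joint passes its speed limit or range.

## Working session

There is one attempt and no reset: what is moved stays moved. The work goes in short steps, each a Python script; the robot and the scene stay as the last script left them, time stands still between calls to the robot, and variables do not carry over. Pictures are saved under pics/ and viewed, at most 10 in all, crops included, and the job is handed in when it is done.

```bash
mkdir -p pics; ls; python3 - <<'E'
from bench import manip, effector, viewer
import cv2,numpy as np
for n in ("scene","top"):
    im=viewer.get_image(n); np.save(f"pics/{n}.npy",im)
    cv2.imwrite(f"pics/{n}0.png",im[:,:,::-1])
    print(n,viewer.get_calibration(n))
print(viewer.get_calibration("wrist"),manip.current_tcp_rot(),manip.current_clock(),manip.grip_depth)
E
```

```text
pics
scene {'vfov': 51.79701723682657, 'cx': 252.58812519153525, 'cy': 189.00981277182973, 'dist_coeffs': array([-0.09253375,  0.        ,  0.        ,  0.        ,  0.        ]), 'eye': array([1.03350765, 0.65074689, 1.11519396]), 'attitude': array([ 0.25844372,  0.9087285 , -0.31431463, -0.09287443])}
top {'vfov': 45.28380631164392, 'cx': 252.19003658993205, 'cy': 194.12114298550208, 'dist_coeffs': array([-0.02494975,  0.        ,  0.        ,  0.        ,  0.        ]), 'eye': array([ 0.38527203, -0.01548413,  1.26111512]), 'attitude': array([ 0.72411594, -0.68191223,  0.06873306, -0.07699081])}
{'vfov': 67.80965048449869, 'cx': 254.5057369708978, 'cy': 190.56830717126834, 'dist_coeffs': array([-0.00810928,  0.        ,  0.        ,  0.        ,  0.        ]), 'eye': array([0.20486918, 0.62079252, 0.38470246]), 'attitude': array([0.83474523, 0.53154733, 0.07706588, 0.12132063])} [ 2.16644431e-01  9.76250159e-01 -8.75548808e-04 -2.26116050e-04] 0.1 0.0188
```

View pics/top0.png

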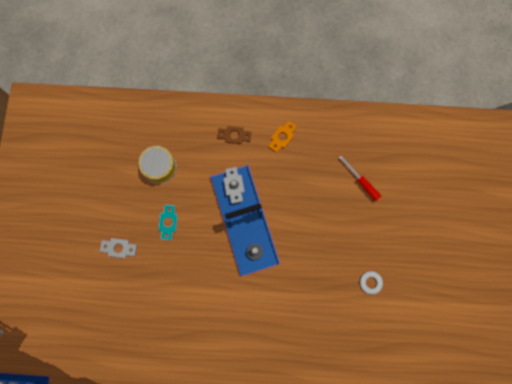

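View pics/scene0.png

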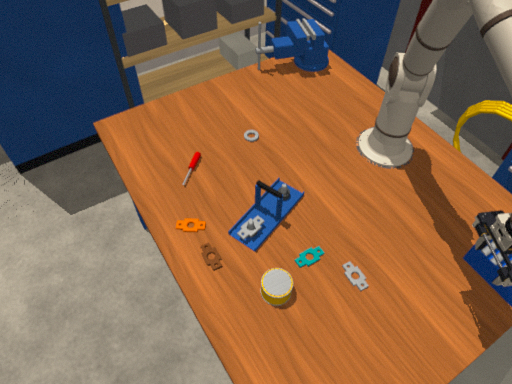

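The top view shows the carrier (blue) with its loaded pin at (234,184), empty pin at (255,252) and handle bar at (243,212). Flange-shaped candidates are grey (118,248), turquoise (168,222), brown (234,135) and orange (283,136). The grey one fits, because it is bare steel and lies on the opposite side of the carrier from the ring (371,283). The scene view agrees, with the grey flange at (355,275). I'll confirm this in a crop.

```bash
cat > h.py <<'E'
import numpy as np, cv2
from scipy.spatial.transform import Rotation as R
def ray(cal,px):
    f=192/np.tan(np.radians(cal["vfov"])/2)
    K=np.array([[f,0,cal["cx"]],[0,f,cal["cy"]],[0,0,1]])
    u=cv2.undistortPoints(np.array(px,float).reshape(-1,1,2),K,cal["dist_coeffs"]).reshape(-1,2)
    return R.from_quat(cal["attitude"]).apply(np.c_[u,np.ones(len(u))])
def plane(cal,px,z):
    d=ray(cal,px); e=np.array(cal["eye"]); return e+d*((z-e[2])/d[:,2])[:,None]
def blob(mask,near,minarea=30):
    "contour with centroid nearest to near"
    cs,_=cv2.findContours(mask.astype(np.uint8)*255,cv2.RETR_EXTERNAL,cv2.CHAIN_APPROX_NONE)
    cs=[c for c in cs if cv2.contourArea(c)>minarea]
    return min(cs,key=lambda c:np.linalg.norm(c.reshape(-1,2).mean(0)-near))
def down(yaw):
    "tool pointing down, tool y (closing line) at world angle yaw"
    y=np.array([np.cos(yaw),np.sin(yaw),0]); z=np.array([0,0,-1.]); 
    return R.from_matrix(np.c_[np.cross(y,z),y,z])
E
python3 - <<'E'
from h import *
from bench import viewer,manip
out=[]
for n,g,t in (("top",(118,248),(168,222)),("scene",(355,275),(310,257))):
    im=np.load(f"pics/{n}.npy"); cal=viewer.get_calibration(n)
    hsv=cv2.cvtColor(im,cv2.COLOR_RGB2HSV)
    c=blob((hsv[...,1]<70)&(hsv[...,2]>90),g)
    r=cv2.minAreaRect(plane(cal,c,.008)[:,:2].astype(np.float32)*1000); print(n,"flange mm",r)
    b=cv2.boxPoints(r)
    cb=blob((hsv[...,0]>100)&(hsv[...,0]<125)&(hsv[...,1]>150)&(hsv[...,2]>60),(245,222) if n=="top" else (267,215),800)
    print(" carrier mm(z=18)",cv2.minAreaRect(plane(cal,cb,.018)[:,:2].astype(np.float32)*1000))
    x,y=(min(g[0],t[0])-45,min(g[1],t[1])-35); out.append(cv2.resize(im[y:y+96,x:x+130],(390,288),interpolation=cv2.INTER_CUBIC))
cal=viewer.get_calibration("top")
print("pins",plane(cal,[(255,251)],.063),plane(cal,[(234,184)],.063),"handle",plane(cal,[(243,212)],.144))
cv2.imwrite("pics/crop.png",np.hstack(out)[:,:,::-1])
E
```

```text
top flange mm ((476.2325439453125, 363.33599853515625), (97.9559097290039, 49.30457305908203), 86.47079467773438)
 carrier mm(z=18) ((574.2005615234375, 25.137985229492188), (279.7832946777344, 103.74794006347656), 20.950937271118164)
scene flange mm ((477.24884033203125, 365.0730285644531), (96.12965393066406, 50.74687194824219), 85.83743286132812)
 carrier mm(z=18) ((592.0028686523438, 9.326812744140625), (281.3985595703125, 154.83367919921875), 21.03716468811035)
pins [[ 0.48567248 -0.0101403   0.063     ]] [[0.66037265 0.05646139 0.063     ]] handle [[0.57254323 0.0246365  0.144     ]]
```

View pics/crop.png

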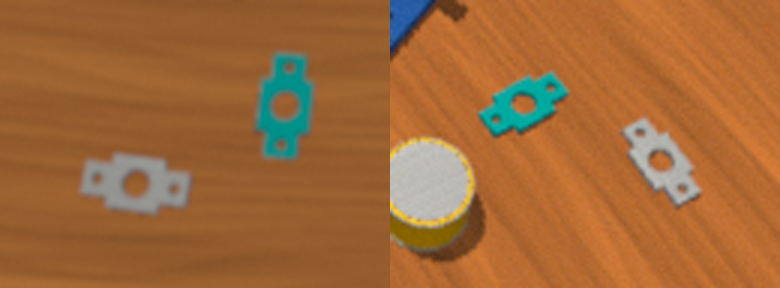

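The crop shows that only the grey flange is bare steel with two lugs and a big bore. It measures 97 x 50 mm, which fits, and the pin spacing of 187 mm against 190 mm fits too. Next I'll check reach and look with the wrist camera.

```bash
python3 - <<'E'
from h import *
from bench import viewer,manip,effector
d=np.radians
for nm,p,ths in (("fl",(.4767,.364,.003),(176,-4)),("pin",(.486,-.010,.031),(111,-69)),("handle",(.573,.024,.116),(21,-159)),("lift",(.573,.024,.22),(21,-159))):
    for t in ths:
        q=manip.solve_ik(np.array(p),down(d(t)).as_quat()); print(nm,t,None if q is None else np.round(q,2))
r=R.from_quat(viewer.get_calibration("wrist")["attitude"]).as_matrix()[:,2]; print("optic axis",r)
th=-4 
manip.move_pose(np.array([.4767,.364,.16]),down(d(th)).as_quat())
cal=viewer.get_calibration("wrist"); im=viewer.get_image("wrist"); np.save("pics/w1.npy",im); np.save("pics/w1cal.npy",cal,allow_pickle=True)
cv2.imwrite("pics/w1.png",im[:,:,::-1]); print(manip.current_clock(),manip.current_tool_pos(),np.round(manip.current_q(),2))
E
```

```text
fl 176 [-0.21  0.79 -0.66  1.8   0.66  0.79  1.86]
fl -4 [-0.61  0.68 -0.11  1.82  0.12  0.65 -0.86]
pin 111 [ 0.22  0.51 -0.31  2.09  0.27  0.58  1.66]
pin -69 [-0.18  0.49  0.17  2.1  -0.15  0.56 -1.1 ]
handle 21 [-0.06  0.47 -0.04  1.85  0.02  0.83  0.26]
handle -159 [-0.96  0.97  1.35  1.88 -1.03  1.22 -2.02]
lift 21 [-0.07  0.34 -0.03  1.77  0.01  1.04  0.27]
lift -159 [-0.99  0.74  1.36  1.79 -0.77  1.26 -2.2 ]
optic axis [ 0.25763606 -0.1206153  -0.95868431]
1.3333 [0.47541246 0.36646118 0.1604041 ] [-0.6   0.45 -0.13  1.75  0.07  0.94 -0.82]
```

View pics/w1.png

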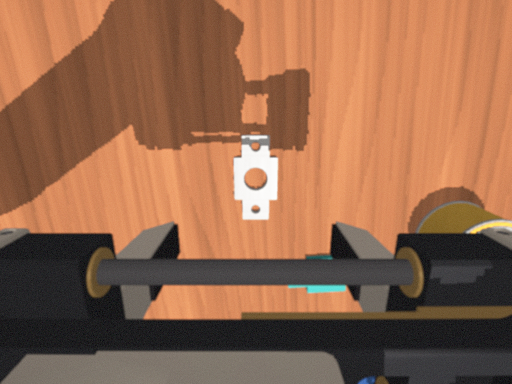

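The wrist view shows the grey flange with its bore at (255,178) and its lugs at (255,145) and (255,209), with the flanks square to the jaws. I'll measure it, then pick it up.

```bash
python3 - <<'E'
from h import *
from bench import viewer,manip,effector
cal=np.load("pics/w1cal.npy",allow_pickle=True).item(); im=np.load("pics/w1.npy")
print("tcp now",manip.current_tool_pos(),R.from_quat(manip.current_tcp_rot()).as_euler("ZYX",degrees=True))
hsv=cv2.cvtColor(im,cv2.COLOR_RGB2HSV)
m=((hsv[...,1]<75)&(hsv[...,2]>60)).astype(np.uint8); m[225:]=0
c=blob(m,(255,178),300)
print("outer",cv2.minAreaRect(plane(cal,c,.008)[:,:2].astype(np.float32)*1000))
cs,hi=cv2.findContours(m,cv2.RETR_CCOMP,cv2.CHAIN_APPROX_NONE)
for k,h in zip(cs,hi[0]):
    if h[3]>=0 and cv2.contourArea(k)>30: print("hole",k.reshape(-1,2).mean(0),cv2.minEnclosingCircle(plane(cal,k,.008)[:,:2].astype(np.float32)*1000))
E
```

```text
tcp now [0.47541246 0.36646118 0.1604041 ] [ 8.62479983e+01 -9.39583852e-02 -1.79981871e+02]
outer ((476.2424621582031, 364.714599609375), (97.14726257324219, 49.084625244140625), 86.70781707763672)
hole [255.   207.95] ((473.64141845703125, 330.0938415527344), 4.811140060424805)
hole [255.11290323 177.62903226] ((476.2968444824219, 365.9776306152344), 13.274843215942383)
hole [255.  145.5] ((478.3774719238281, 402.1138916015625), 5.590353488922119)
```

```bash
cat >> h.py <<'E'
def go(manip,p,q=None,vel=.15,fix=True):
    "straight line, then one correction by the measured TCP error"
    p=np.array(p,float); manip.servo_line(p,q,vel)
    if fix:
        manip.sleep(.15); e=p-manip.current_tool_pos(); manip.servo_line(p+e,q,.05); manip.sleep(.15)
    print("cmd",p.round(4),"err mm",((manip.current_tool_pos()-p)*1e3).round(1),"F",np.round(manip.current_force(),1),"t",manip.current_clock())
E
python3 - <<'E'
from h import *
from bench import viewer,manip,effector
q=down(np.radians(-3.7)).as_quat()
go(manip,[.4762,.3657,.05],q)
go(manip,[.4762,.3657,.004],q,.08)
effector.close(f_grip=40)
print("gap",manip.current_finger_gap(),manip.current_gripper_force(),manip.current_tool_pos())
go(manip,[.4762,.3657,.06],q,.1,False)
manip.sleep(.2)
print("gap",manip.current_finger_gap(),"F",manip.current_force(),manip.current_tool_pos())
im=viewer.get_image("wrist"); cal=viewer.get_calibration("wrist"); np.save("pics/w2.npy",im);np.save("pics/w2cal.npy",cal,allow_pickle=True); cv2.imwrite("pics/w2.png",im[:,:,::-1])
E
```

```text
cmd [0.4762 0.3657 0.05  ] err mm [-0.8 -0.7 -1.2] F [0.  0.2 0.9] t 2.7667
cmd [0.4762 0.3657 0.004 ] err mm [-0.4 -0.3 -0.4] F [-1.1  0.6  0.2] t 4.025
gap 0.047580473868774995 39.999775886535645 [0.47581719 0.36535189 0.00343335]
cmd [0.4762 0.3657 0.06  ] err mm [-0.3 -0.3 -0.2] F [-0.2  0.1 -2.5] t 5.525
gap 0.04675174517350953 F [ 0.33819334  0.60698342 -1.3595294 ] [0.47567666 0.36525595 0.05913634]
```

View pics/w2.png

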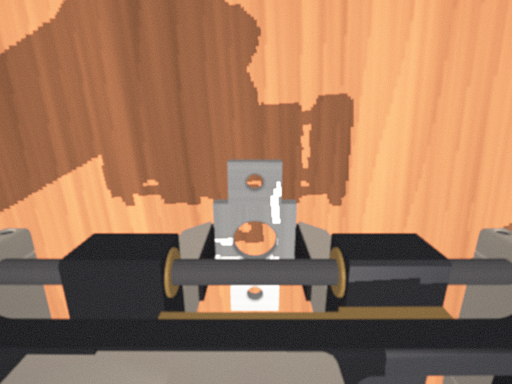

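The flange is held and level, with its bore at about (256,238) and clear of the fingers. Now I'll look at the empty pin from an offset pose, so the held flange doesn't block the view.

```bash
python3 - <<'E'
from h import *
from bench import viewer,manip,effector
a=np.radians(201); u=np.array([np.cos(a),np.sin(a),0])
pin=np.array([.4857,-.0101,0])
q=down(np.radians(111)).as_quat()
go(manip,[.4762,.3657,.2],None,.25,False)
manip.move_pose(pin-.07*u+[0,0,.22],q); manip.sleep(.3)
cal=viewer.get_calibration("wrist"); im=viewer.get_image("wrist"); np.save("pics/w3.npy",im);np.save("pics/w3cal.npy",cal,allow_pickle=True); cv2.imwrite("pics/w3.png",im[:,:,::-1])
print(manip.current_clock(),manip.current_tool_pos(),manip.current_finger_gap(),manip.current_force())
E
```

```text
cmd [0.4762 0.3657 0.2   ] err mm [-0.8 -0.7 -1.3] F [ 0.2 -0.5 -2.8] t 6.4833
9.025 [0.55105725 0.01520628 0.22002293] 0.04698798773612107 [ 0.54642656 -0.01214672 -1.8126165 ]
```

View pics/w3.png

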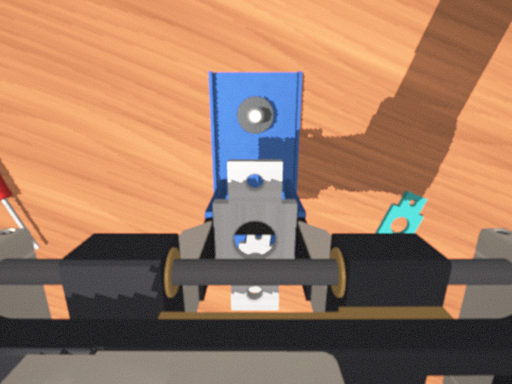

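The wrist view shows the empty pin at about (256,115) on its collar and the held flange's bore at about (256,238). The carrier sides are parallel to the tool axis. I'll measure the collar, pin and bore.

```bash
python3 - <<'E'
from h import *
from bench import viewer,manip
cal=np.load("pics/w3cal.npy",allow_pickle=True).item(); im=np.load("pics/w3.npy"); hsv=cv2.cvtColor(im,cv2.COLOR_RGB2HSV)
H,S,V=[hsv[...,i].astype(int) for i in range(3)]
blue=(H>100)&(H<125)&(S>120)
nb=(~blue).astype(np.uint8); roi=np.zeros_like(nb); roi[88:142,228:284]=1
c=blob(nb*roi,(256,115),200); px=plane(cal,c,.028)[:,:2].astype(np.float32)*1000
e=cv2.fitEllipse(px); print("collar z28",e)
p=blob((V>150)&(S<60)&(roi>0),(256,115),20); print("bright px",p.reshape(-1,2).mean(0),cv2.contourArea(p),"z63",cv2.minEnclosingCircle(plane(cal,p,.063)[:,:2].astype(np.float32)*1000))
# side edges
L=[];Rr=[]
for r in range(80,130):
    x=np.where(blue[r,190:320])[0]+190; L.append((x.min(),r)); Rr.append((x.max(),r))
for E in (L,Rr):
    w=plane(cal,E,.018); v=cv2.fitLine(w[:,:2].astype(np.float32),cv2.DIST_HUBER,0,.001,.001).ravel(); print("edge",np.degrees(np.arctan2(v[1],v[0])),v[2:])
# bore in tool frame, both grip pictures
for n in ("w2","w3"):
    cal=np.load(f"pics/{n}cal.npy",allow_pickle=True).item(); im=np.load(f"pics/{n}.npy")
    hs=cv2.cvtColor(im,cv2.COLOR_RGB2HSV); m=(hs[...,1]>60); z=np.zeros_like(m); z[218:258,228:284]=1
    if n=="w2":
        k=blob(m&z,(256,238),200); tcp=np.array([.47568,.36526,.05914]); th=-3.7
        w=plane(cal,k,tcp[2]+.0045); cc=cv2.boundingRect(k); print(cc)
        cen,rad=cv2.minEnclosingCircle(w[:,:2].astype(np.float32))
        dd=np.array(cen)-tcp[:2]; t=np.radians(th+90); ux=np.array([np.cos(t),np.sin(t)]); uy=np.array([np.cos(t-np.pi/2),np.sin(t-np.pi/2)])
        print("bore r",rad,"tool x",dd@ux,"tool y",dd@uy)
E
```

```text
collar z28 ((488.5002746582031, -8.043828964233398), (42.71979904174805, 43.470367431640625), 25.53094482421875)
bright px [253.72093023 115.3255814 ] 180.5 z63 ((488.64837646484375, -9.7537841796875), 8.454781532287598)
edge 21.501774 [ 0.49970043 -0.06096955]
edge 21.29554 [0.45847017 0.03799166]
(234, 221, 42, 35)
bore r 0.012594117783010006 tool x 0.001895062422413162 tool y -0.00035466202358486903
```

```bash
python3 - <<'E'
from h import *
from bench import viewer,manip,effector
q=down(np.radians(111.4)).as_quat()
go(manip,[.4894,-.0076,.2],q,.2,False)
go(manip,[.4894,-.0076,.075],q,.12)
cal=viewer.get_calibration("wrist"); im=viewer.get_image("wrist"); np.save("pics/w4.npy",im);np.save("pics/w4cal.npy",cal,allow_pickle=True)
cv2.imwrite("pics/w4.png",cv2.resize(im[130:330,180:340],(640,800)[:2],interpolation=cv2.INTER_CUBIC)[:600,:,::-1])
E
```

```text
cmd [ 0.4894 -0.0076  0.2   ] err mm [ 0.1 -0.3  0.3] F [ 0.2  0.  -2. ] t 9.5167
cmd [ 0.4894 -0.0076  0.075 ] err mm [-0.7  0.  -0.7] F [-0.1 -0.3 -2.3] t 11.2583
```

View pics/w4.png

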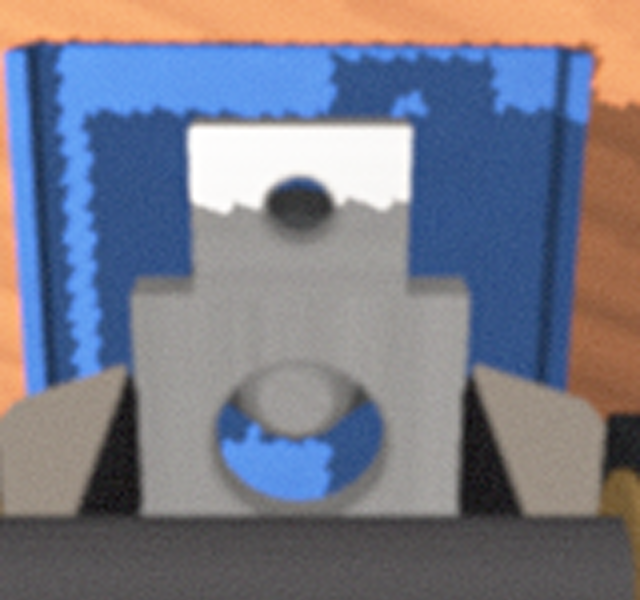

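The hover view shows the bore rim centred at about (255,239) and the pin tip visible through it at about (254,229), so it is nearly central sideways. I'll compute the offset along the tool.

```bash
python3 - <<'E'
from h import *
cal=np.load("pics/w4cal.npy",allow_pickle=True).item()
t=np.radians(201.4); u=np.array([np.cos(t),np.sin(t)]); v=np.array([np.cos(t-np.pi/2),np.sin(t-np.pi/2)]); tcp=np.array([.4887,-.0076])
f=lambda x,y:(180+x/4-.375,130+y/4-.375)
for n,pts,z in (("rim top z",[(215,436),(385,436),(300,360),(300,514)],.0743+.0046),("pin top",[(297,397),(250,400),(345,400),(297,362),(297,434)],.063)):
    w=plane(cal,[f(*p) for p in pts],z)[:,:2]; print(n,((w-tcp)@np.c_[u,v]*1e3).round(1).tolist())
E
```

```text
rim top z [[1.5, -12.5], [1.5, 12.7], [13.6, 0.1], [-11.5, 0.1]]
pin top [[0.6, -0.4], [0.1, -8.0], [0.1, 7.4], [6.7, -0.4], [-5.9, -0.4]]
```

```bash
python3 - <<'E'
from h import *
from bench import viewer,manip,effector
q=down(np.radians(111.4)).as_quat()
go(manip,[.4895,-.0077,.066],q,.05)
b=manip.current_force()
for z in np.r_[.058:.0335:-.006,.0335:.0285:-.001]:
    manip.servo_line(np.array([.4900,-.0077,z-.0002]),q,.05); manip.sleep(.1)
    F=np.array(manip.current_force())-b; print(round(z,4),manip.current_tool_pos().round(4),F.round(1))
    if abs(F).max()>8: break
print(manip.current_clock(),manip.current_finger_gap())
E
```

```text
cmd [ 0.4895 -0.0077  0.066 ] err mm [ 0.  -0.1  0.1] F [ 0.3  0.1 -2.3] t 12.175
0.058 [ 0.4899 -0.0076  0.0576] [-0.2 -0.2  1.1]
0.052 [ 0.4899 -0.0077  0.0517] [ 0.2 -0.6  0.4]
0.046 [ 0.4899 -0.0077  0.0457] [ 0.1  0.3 -0.2]
0.04 [ 0.4899 -0.0077  0.0397] [-0.7 -0.6  0.1]
0.034 [ 0.4899 -0.0077  0.0337] [-1.   0.2  1. ]
0.0335 [ 0.49   -0.0077  0.0334] [-0.4 -1.   0.5]
0.0325 [ 0.49   -0.0077  0.0323] [-0.6  0.6  1.3]
0.0315 [ 0.4902 -0.0077  0.0314] [-0.5 -0.9  2.3]
0.0305 [ 0.4902 -0.0077  0.0313] [-3.3  0.4 13.2]
15.4583 0.04677511869626281
```

It seated at the expected height (TCP 31.3 mm, contact force 13 N). Releasing, then checking it and the handle.

```bash
python3 - <<'E'
from h import *
from bench import viewer,manip,effector
effector.open_jaws(); p=np.array(manip.current_tool_pos())
go(manip,[p[0],p[1],.2],None,.15,False)
q=down(np.radians(21.4)).as_quat(); t=np.radians(111.4); u=np.array([np.cos(t),np.sin(t),0])
manip.move_pose(np.array([.5775,.0266,.26])-.03*u,q); manip.sleep(.3)
print(manip.current_clock(),manip.current_tool_pos(),manip.current_force())
cal=viewer.get_calibration("wrist"); im=viewer.get_image("wrist"); np.save("pics/w5.npy",im);np.save("pics/w5cal.npy",cal,allow_pickle=True); cv2.imwrite("pics/w5.png",im[:,:,::-1])
np.save("pics/s5.npy",viewer.get_image("scene")); np.save("pics/t5.npy",viewer.get_image("top"))
E
```

```text
cmd [ 0.49   -0.0077  0.2   ] err mm [-0.7 -0.  -0.9] F [-0.2  0.  -0.4] t 17.6167
19.275 [ 0.58830395 -0.00143453  0.25995854] [0.35537838 0.74244859 0.21272612]
```

View pics/w5.png

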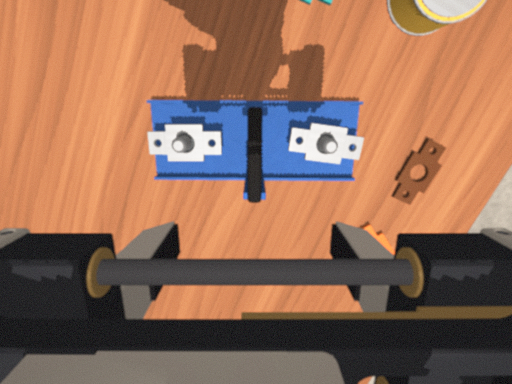

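The wrist view shows both flanges flat on their pins, at (183,143) and (328,145). The handle runs vertically at column ~255, rows 108–200. I'll measure the handle.

```bash
python3 - <<'E'
from h import *
cal=np.load("pics/w5cal.npy",allow_pickle=True).item(); im=np.load("pics/w5.npy"); hsv=cv2.cvtColor(im,cv2.COLOR_RGB2HSV)
m=(hsv[...,2]<45); z=np.zeros_like(m); z[95:210,235:275]=1
c=blob(m&z,(255,150),200); print(cv2.boundingRect(c))
rows=[(r,np.where((m&z)[r])[0]) for r in range(104,204,8)]; print([(r,x.min(),x.max()) for r,x in rows if len(x)])
w=plane(cal,c,.144)[:,:2]; r=cv2.minAreaRect(w.astype(np.float32)*1000); print("bar@z144",r)
pp=plane(cal,[(183,143),(328,145)],.063); print("pins",pp,"mid",pp.mean(0))
E
```

```text
(248, 108, 14, 53)
[(112, np.int64(248), np.int64(260)), (120, np.int64(249), np.int64(260)), (128, np.int64(249), np.int64(260)), (136, np.int64(249), np.int64(260)), (144, np.int64(251), np.int64(258)), (152, np.int64(248), np.int64(260)), (160, np.int64(250), np.int64(260)), (168, np.int64(248), np.int64(260)), (176, np.int64(248), np.int64(260)), (184, np.int64(249), np.int64(253)), (192, np.int64(249), np.int64(249))]
bar@z144 ((569.5297241210938, 45.67979431152344), (12.081473350524902, 48.69169235229492), 21.03586769104004)
pins [[ 0.49381766 -0.00308617  0.063     ]
 [ 0.66216323  0.06020098  0.063     ]] mid [0.57799044 0.0285574  0.063     ]
```

```bash
python3 - <<'E'
from h import *
cal=np.load("pics/w5cal.npy",allow_pickle=True).item(); im=np.load("pics/w5.npy").astype(int)
m=(im.max(2)<75); m[:95]=0;m[215:]=0;m[:,:235]=0;m[:,275:]=0
P=[(np.median(np.where(m[r])[0]),r) for r in range(112,182)]
w=plane(cal,P,.144)[:,:2]; l=cv2.fitLine(w.astype(np.float32),cv2.DIST_HUBER,0,.001,.001).ravel(); print("line",np.degrees(np.arctan2(l[1],l[0])),l[2:])
c=np.array([.5775,.0266]); n=np.array([-l[1],l[0]]); d=(l[2:]-c)@n; print("offset mm",d*1e3,"corrected",c+d*n)
print(plane(cal,[(254.5,108),(254.5,200)],.144)[:,:2])
E
```

```text
line -68.62735 [0.5740209  0.03324815]
offset mm -0.8170220365297811 corrected [0.57673916 0.02630225]
[[ 0.56077568  0.06836239]
 [ 0.59347009 -0.01506024]]
```

```bash
python3 - <<'E'
from h import *
from bench import viewer,manip,effector
q=down(np.radians(21.4)).as_quat(); x,y=.5769,.0265
go(manip,[x,y,.2],q,.15)
go(manip,[x,y,.1165],q,.06)
effector.close(f_grip=58); manip.sleep(.3)
print("gap",manip.current_finger_gap(),manip.current_gripper_force(),manip.current_tool_pos(),manip.current_force())
p=np.array(manip.current_tool_pos())
manip.servo_line(p+[0,0,.01],q,.03); manip.sleep(.3)
print(manip.current_force(),manip.current_wrist_torque(),manip.current_tool_pos())
go(manip,p+[0,0,.102],q,.05,False); manip.sleep(.5)
print(manip.current_force(),manip.current_wrist_torque(),manip.current_tool_pos()-p,R.from_quat(manip.current_tcp_rot()).as_euler("ZYX",degrees=True),manip.current_finger_gap(),manip.current_clock())
s=viewer.get_image("scene"); t=viewer.get_image("wrist"); np.save("pics/w6.npy",t)
cv2.imwrite("pics/s6.png",np.hstack([cv2.resize(s[130:290,180:360],(432,384)),cv2.resize(t[:300],(360,210)) if 0 else cv2.resize(t,(368,276))[:384] if 0 else cv2.copyMakeBorder(cv2.resize(t,(368,276)),0,108,0,0,cv2.BORDER_CONSTANT)])[:,:,::-1])
E
```

```text
cmd [0.5769 0.0265 0.2   ] err mm [-1.1  0.6 -1.1] F [-0.1 -0.7 -0.3] t 20.575
cmd [0.5769 0.0265 0.1165] err mm [-0.2 -0.  -0.4] F [0.9 0.1 0.3] t 22.6417
gap 0.013495849919897772 57.99507915973663 [0.57686841 0.02654151 0.11615749] [ 1.81906493  1.14899835 -1.25435568]
[-0.11999648 -0.37346476 -7.48259547] [-0.04502762  0.02027068  0.0535662 ] [0.57671903 0.02651642 0.12600753]
cmd [0.5769 0.0265 0.2182] err mm [-0.2 -0.  -0.3] F [-1.2 -1.  -7.8] t 26.9083
[-0.46033063 -0.17020629 -7.30934265] [-0.04058649  0.05301639 -0.00721993] [9.69217672e-06 1.47574379e-05 1.02002163e-01] [ 1.11401930e+02  1.15783232e-03 -1.79999973e+02] 0.013906730126502505 27.4083
```

View pics/s6.png

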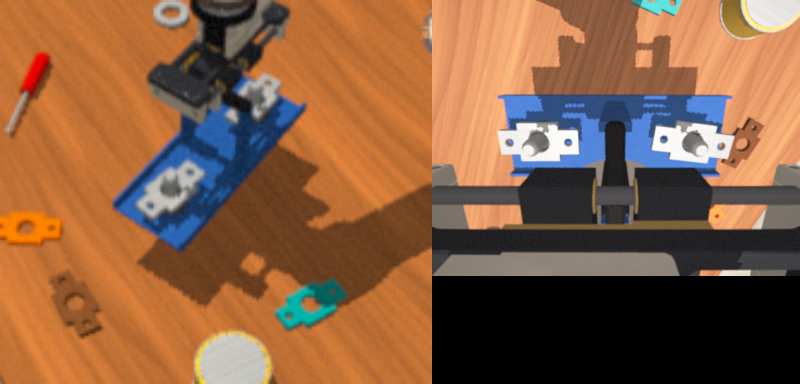

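The picture shows the carrier lifted and level with both flanges seated, at (537,142) and (692,142) in the wrist panel. The wrist moment is about 0.05 N m and the 7.3 N load fits the carrier with both flanges. Handing in.

```bash
python3 -c "
from bench import manip
print(manip.hand_in(), manip.current_clock())"
```

```text
the job is handed in; nothing more can be done
the job is handed in; nothing more can be done
```

I hung the loose flange on the empty pin and let go of it, then lifted the carrier level by its handle to about 10 cm clear of the bench and handed the job in at about 27 s, still holding it steady with both flanges on their pins.

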